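# Find the waste caddy with room and hold its lid open

## Task

Three of the four identical waste caddies are full, so their swing lids sit solid; the lid of the fourth rocks when it is pressed. Press the lids on their ribbed near halves to find the one that rocks, then push it right open with the fingertips and finish while still holding it open, so that I can drop my used tips in. Do not pick up, carry, tip or shove the caddies or anything else on the bench.

Things in the scene. Friction and masses are not known exactly. Their poses are not given: they have to be found in the camera images.
- caddy_a: waste caddy, first from the right (-y) of four identical ones: loose dark navy open-topped plastic box standing on the bench, 140 (its x) x 124 (its y) x 90 mm high, walls 6 mm, about 0.9 kg without contents; origin at the centre of its underside, z up. Its front (-x side) faces roughly towards the robot. A flat grey swing lid fills its mouth flush with the rim
- lid_a (a joint): swing of the lid of caddy_a, rad. The grey lid, 124 (x) x 108 (y) x 6 mm, turns on a level axle along the caddy's y, across the middle of its mouth, 87 mm above the bench. 0 = level, flush; grows as the near (-x) half sinks and the far half rises; stops: 0.75 (right open; over 0.5 counts as open) and -0.08. In a full caddy it gives at most 0.05 (2 mm at the ribs), then sits solid
- press_a (a point): middle of the four low moulded ribs on top of the near half of the lid of caddy_a: the place to press, 42 mm from the axle towards the caddy's front, 90 mm above the bench when level; moves with the lid. A light spring (0.2 N m/rad) levels a lid that is let go; about 4 N on the ribs holds a loose one right open
- caddy_b: waste caddy, second from the right of four identical ones: loose dark navy open-topped plastic box standing on the bench, 140 (its x) x 124 (its y) x 90 mm high, walls 6 mm, about 0.9 kg without contents; origin at the centre of its underside, z up. Its front (-x side) faces roughly towards the robot. A flat grey swing lid fills its mouth flush with the rim
- lid_b (a joint): swing of the lid of caddy_b, rad. The grey lid, 124 (x) x 108 (y) x 6 mm, turns on a level axle along the caddy's y, across the middle of its mouth, 87 mm above the bench. 0 = level, flush; grows as the near (-x) half sinks and the far half rises; stops: 0.75 (right open; over 0.5 counts as open) and -0.08. In a full caddy it gives at most 0.05 (2 mm at the ribs), then sits solid
- press_b (a point): middle of the four low moulded ribs on top of the near half of the lid of caddy_b: the place to press, 42 mm from the axle towards the caddy's front, 90 mm above the bench when level; moves with the lid. A light spring (0.2 N m/rad) levels a lid that is let go; about 4 N on the ribs holds a loose one right open
- caddy_c: waste caddy, third from the right of four identical ones: loose dark navy open-topped plastic box standing on the bench, 140 (its x) x 124 (its y) x 90 mm high, walls 6 mm, about 0.9 kg without contents; origin at the centre of its underside, z up. Its front (-x side) faces roughly towards the robot. A flat grey swing lid fills its mouth flush with the rim
- lid_c (a joint): swing of the lid of caddy_c, rad. The grey lid, 124 (x) x 108 (y) x 6 mm, turns on a level axle along the caddy's y, across the middle of its mouth, 87 mm above the bench. 0 = level, flush; grows as the near (-x) half sinks and the far half rises; stops: 0.75 (right open; over 0.5 counts as open) and -0.08. In a full caddy it gives at most 0.05 (2 mm at the ribs), then sits solid
- press_c (a point): middle of the four low moulded ribs on top of the near half of the lid of caddy_c: the place to press, 42 mm from the axle towards the caddy's front, 90 mm above the bench when level; moves with the lid. A light spring (0.2 N m/rad) levels a lid that is let go; about 4 N on the ribs holds a loose one right open
- caddy_d: waste caddy, leftmost (+y) of four identical ones: loose dark navy open-topped plastic box standing on the bench, 140 (its x) x 124 (its y) x 90 mm high, walls 6 mm, about 0.9 kg without contents; origin at the centre of its underside, z up. Its front (-x side) faces roughly towards the robot. A flat grey swing lid fills its mouth flush with the rim
- lid_d (a joint): swing of the lid of caddy_d, rad. The grey lid, 124 (x) x 108 (y) x 6 mm, turns on a level axle along the caddy's y, across the middle of its mouth, 87 mm above the bench. 0 = level, flush; grows as the near (-x) half sinks and the far half rises; stops: 0.75 (right open; over 0.5 counts as open) and -0.08. In a full caddy it gives at most 0.05 (2 mm at the ribs), then sits solid
- press_d (a point): middle of the four low moulded ribs on top of the near half of the lid of caddy_d: the place to press, 42 mm from the axle towards the caddy's front, 90 mm above the bench when level; moves with the lid. A light spring (0.2 N m/rad) levels a lid that is let go; about 4 N on the ribs holds a loose one right open
- tube_rack: bystander, loose: orange microtube rack, 60 x 100 x 28 mm high (tubes stand 11 mm higher); origin at the middle of its underside
- tip_box: bystander, loose: closed pipette-tip box, 75 x 85 x 56 mm high; origin at the middle of its underside
- jar: bystander, loose: small screw-cap jar, diameter 48 mm, 65 mm high; origin at the middle of its underside
- spatula: bystander, loose: spatula lying flat, 150 mm long along its x; origin at the middle of its underside
- beaker: bystander, loose: small glass beaker, diameter 56 mm, 70 mm high; origin at the middle of its underside
- kit_box: bystander, loose: cardboard reagent box, 100 x 60 x 50 mm high; origin at the middle of its underside

How it is judged:
By the outcome, as a careful person would: the job done as asked, in the order asked, and still so for the second after the job is handed in, while the arm keeps its last pose, push and grip.
It also fails if it takes over 45 s, if anything falls off the work surface, if the arm or the gripper's body presses on something with over 40 N, if the wrist force passes 120 N, or if a joint passes its speed limit or range.

## Robot

A 7-joint arm with a two-finger parallel gripper is mounted at the origin on the work surface. World frame = base frame: x ahead of the robot, y to its left, z up, the work surface at z = 0. Lengths are in m, angles in rad, forces in N, time in s.
With the tool pointing down it reaches from about 0.4 to 0.85 m from the base axis. Payload 10.4 kg.
Tool frame: the origin (TCP) lies where the fingers leave the gripper's body, on its centre line; the fingertips stand 73 mm ahead of it and the grasp point (between the pads) lies 54 mm ahead of it; z points along the fingers, y is the line along which they close (so a half turn about z gives the same grasp; the last joint's range is limited). The gripper opens to 85 mm and grips with 20 to 120 N. Pads are 22 mm wide; open, the fingers measure 114 mm over their backs; the gripper's body (76 mm by 85 mm) begins 54 mm behind the grasp point. The pads swing forward as they close: fully open they stand 13 mm farther back than shut.
Start: joints at [1.212, 0.332, -0.065, 1.46, 0.022, 1.35, -0.088], TCP at [0.206, -0.59, 0.304] pointing down, gripper open.
Joint ranges: [-2.6, 2.6], [-0.5, 2.12], [-1.47, 1.34], [0.16, 2.42], [-1.27, 4.41], [0.06, 2.06], [-2.6, 2.6]. Speed limits (rad/s): [2.22, 2.22, 2.79, 2.79, 3.14, 3.14, 3.14].

## Interface

Orientations are given as a unit quaternion [x, y, z, w].
In Python, from workcell import manip, camera gives the robot as it stands. The module is installed in compiled form; this text tells all that it offers.
- The arm moves only by the shell command python3 -m creep 'ROWS' [OPENING] [FORCE]. ROWS is JSON, a list of rows, each a list of 2 entries, a list of its own where there are three numbers: the shift along the tool's x, y, z in mm, then the turn about the tool's z in rad. In form: [[[tx, ty, tz], twist], ...]. A call has 1 to 5 rows; each row is the pose to reach, as a shift and turn from the pose commanded when the call began, along the tool's axes at that moment; what a row does not reach only later rows make up. A row lasts 1/12 s, in which the tool goes at most 41.7 mm and 7.16 degrees, less where a joint would pass 70% of its speed; a pose out of reach is approached as far as the arm can. A call with a gripper value outside its range is refused whole. OPENING is the opening, from 0 (shut) to 1 (fully open), set as the call begins (- or left out, the last holds). The fingers move at their own pace and stop on an object; FORCE is the grip in N (left out, the last holds). Time passes only in rows, so rows that repeat a pose let the fingers close. It gives the time, the measured TCP pose, the force, the opening and the grip force at its end, in the units of the state.
- manip.get_obs(): the state, without advancing time (a new reading comes with each control period).
- camera(name): name is "side" or "top" or "wrist"; returns a dict with "pixels" (400x640x3 uint8, red, green, blue), "z_map" (400x640 float32, m along the optical axis (not along the pixel's ray), 0 where there is no reading), "fx", "fy", "cx", "cy" (pixels), "extrinsics" (4x4, takes a point from world to camera coordinates). Camera axes: x right, y down, z forward; pixel columns grow to the right and rows downward; lengths in m; the calibration is good to about 2 mm. A picture is of the moment at which its call begins.
- manip.hand_in(): hands the job in; it is judged then, once.
The state is a dict: "clock": time; "joint_pos": joint angles; "joint_velocities": joint speeds; "tau": joint torques, N m; "position": TCP position; "ee_rot": TCP orientation; "ft_force": force on the tool from outside, world axes, zero at the start; "torque": the same for the moment, N m; "grip_width": opening from 0.0 (shut) to 1.0 (fully open); "grasp_force": force on a finger pad.
Only numpy, scipy, OpenCV 4.12 (cv2) and the standard library are available. Lean on these libraries where they do the work, as an engineer would, in place of code of your own. Each camera call takes 0.05 s, during which the arm holds its last target. There are 200 camera calls.

## Working session

There is one attempt and no reset: what is moved stays moved. The work goes in short steps, Python scripts to look and compute and a shell command to move; the robot and the scene stay as the last step left them, time stands still between calls to the robot, and variables do not carry over. Pictures are saved under pics/ and viewed, at most 10 in all, crops included, and the job is handed in when it is done.

```bash
mkdir -p pics; python3 - <<'E'
from workcell import manip, camera
import cv2,numpy as np
o=manip.get_obs();print({k:np.round(v,3) for k,v in o.items()})
for n in("top","side"):
    c=camera(n);cv2.imwrite(f"pics/{n}0.png",c["pixels"][:,:,::-1]);np.savez(f"{n}0.npz",**c)
    print(n,c["fx"],c["cx"],c["cy"],np.round(c["extrinsics"],3).tolist())
E
```

```text
{'clock': np.float64(0.0), 'joint_pos': array([ 1.212,  0.333, -0.065,  1.461,  0.022,  1.35 , -0.089]), 'joint_velocities': array([-0.001, -0.001, -0.001, -0.   ,  0.002,  0.002, -0.002]), 'tau': array([ 0.0000e+00, -6.2544e+01,  4.9000e-02, -3.9160e+01,  1.6000e-02,
        1.0000e-02,  0.0000e+00]), 'position': array([ 0.206, -0.59 ,  0.303]), 'ee_rot': array([ 0.986,  0.167, -0.   , -0.001]), 'ft_force': array([-0.891,  0.437,  0.02 ]), 'torque': array([ 0.024, -0.042,  0.032]), 'grasp_force': np.float64(0.0), 'grip_width': np.float64(1.001)}
top 498.47268461703646 309.81663580097563 203.71084236523328 [[0.005, -1.0, -0.008, 0.073], [-0.996, -0.004, -0.09, 0.59], [0.09, 0.009, -0.996, 1.306], [0.0, 0.0, 0.0, 1.0]]
side 508.29759815803675 317.9003296836618 209.66619534927804 [[-0.714, -0.7, 0.007, 0.435], [-0.347, 0.346, -0.872, 0.251], [0.608, -0.625, -0.49, 1.243], [0.0, 0.0, 0.0, 1.0]]
```

View pics/top0.png

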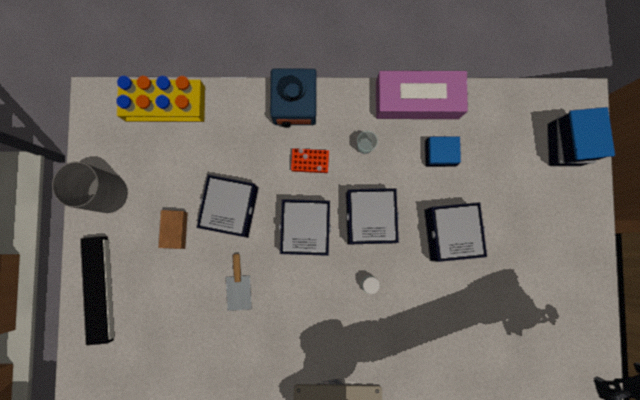

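The top view shows four caddies, left to right: d at (227,205), c at (305,226), b at (372,216) and a at (456,231). The ribs are on each lid's lower (near) half, and the white jar is at (371,285).

```bash
cat > m.py <<'E'
import numpy as np,cv2
def world(c):
    v,u=np.mgrid[:400,:640];z=c["z_map"]
    p=np.stack([(u-c["cx"])/c["fx"]*z,(v-c["cy"])/c["fy"]*z,z],-1);E=c["extrinsics"]
    return (p-E[:3,3])@E[:3,:3]
E
python3 - <<'E'
from m import *
c=dict(np.load("top0.npz"));W=world(c);g=c["pixels"].astype(int)
for n,u,v in(("d",227,205),("c",305,226),("b",372,216),("a",456,231)):
    for thr in (0,110):
        m=(abs(W[...,2]-.09)<.012)&(g.min(2)>thr);m[:, :u-42]=0;m[:,u+42:]=0;m[:v-42]=0;m[v+42:]=0
        k,l=cv2.connectedComponents(m.astype(np.uint8));m=l==l[v,u]
        P=W[m];r=cv2.minAreaRect((P[:,:2]*1000).astype(np.float32))
        a=r[2] if r[2]<45 else r[2]-90
        t=np.radians(a);ctr=np.array(r[0])
        print(n,thr,np.round(ctr,1),np.round(r[1],0),"yaw",round(t,3),"z",round(np.median(P[:,2]),4),"press",np.round(ctr-42*np.array([np.cos(t),np.sin(t)]),1))
E
```

```text
d 0 [580.1 291.2] [132. 140.] yaw -0.186 z 0.09 press [538.8 299. ]
d 110 [579.6 290.1] [105. 122.] yaw -0.187 z 0.09 press [538.4 297.9]
c 0 [525.6  88. ] [131. 140.] yaw -0.026 z 0.09 press [483.6  89.1]
c 110 [525.7  88.2] [106. 122.] yaw -0.03 z 0.09 press [483.7  89.5]
b 0 [555.1 -85.1] [140. 130.] yaw 0.025 z 0.0901 press [513.1 -86.1]
b 110 [554.9 -84.8] [122. 107.] yaw 0.03 z 0.0902 press [512.9 -86.1]
a 0 [ 515.7 -302.1] [140. 133.] yaw 0.102 z 0.0901 press [ 474.  -306.4]
a 110 [ 515.6 -302.2] [122. 107.] yaw 0.097 z 0.0902 press [ 473.8 -306.2]
```

```bash
python3 -m creep '[[[0,0,-20],-0.1],[[0,0,-40],-0.2]]' 0
```

```text
clock: 0.27
position: [0.2058, -0.5895, 0.3427]
ee_rot: [0.964, 0.267, -0.0, -0.002]
ft_force: [1.1, -0.1, 1.2]
grip_width: 0.749
grasp_force: 0.0
```

```bash
python3 -m creep '[[[37,-10,0],0.11],[[75,-21,0],0.22],[[113,-32,0],0.33],[[150,-42,0],0.44],[[188,-53,0],0.44]]' 0; python3 - <<'E'
from m import *
from workcell import manip
from scipy.spatial.transform import Rotation as R
o=manip.get_obs();r=R.from_quat(o["ee_rot"])
print(np.round(r.inv().apply(np.array([.474,-.306,.10+.073+.02])-o["position"])*1000,1),r.as_matrix().round(3).tolist())
E
```

```text
clock: 0.68
position: [0.3413, -0.4471, 0.3437]
ee_rot: [0.999, 0.044, -0.0, -0.0]
ft_force: [0.2, 0.1, 0.9]
grip_width: 0.01
grasp_force: 0.0
[ 144.6 -128.8  150.6] [[0.996, 0.088, -0.0], [0.088, -0.996, 0.0], [-0.0, -0.0, -1.0]]
```

```bash
python3 -m creep '[[[29,-26,0],0],[[58,-52,0],0],[[87,-77,10],0],[[116,-103,30],0],[[145,-129,50],0]]'; python3 -m creep '[[[0,0,35],0],[[0,0,70],0],[[0,0,100],0],[[0,0,100],0],[[0,0,100],0]]'
```

```text
clock: 1.1
position: [0.4711, -0.3075, 0.2957]
ee_rot: [0.999, 0.048, 0.001, 0.0]
ft_force: [0.4, -1.3, -1.1]
grip_width: -0.002
grasp_force: 0.0
clock: 1.52
position: [0.4694, -0.3087, 0.1951]
ee_rot: [0.999, 0.048, -0.001, -0.001]
ft_force: [1.5, 0.3, 1.7]
grip_width: 0.002
grasp_force: 0.0
```

```bash
python3 -m creep '[[[4,-2,10],0],[[4,-2,20],0],[[4,-2,24],0],[[4,-2,24],0],[[4,-2,24],0]]'; python3 -c "
from workcell import camera
import cv2
cv2.imwrite('pics/s1.png',camera('side')['pixels'][:,:,::-1])"
```

```text
clock: 1.93
position: [0.4739, -0.3068, 0.1721]
ee_rot: [0.999, 0.048, 0.0, 0.0]
ft_force: [-0.5, 0.5, 0.1]
grip_width: 0.004
grasp_force: 0.0
```

View pics/s1.png

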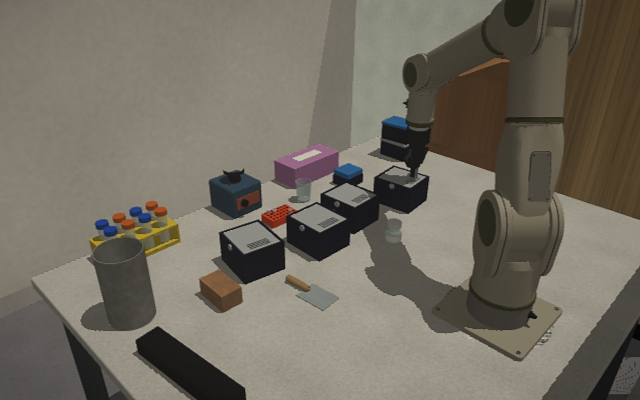

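The side view shows the fingertips just above caddy_a's near half, at about (413,175), and nothing disturbed. I'll press gently.

```bash
python3 -m creep '[[[0,0,3],0],[[0,0,6],0],[[0,0,9],0],[[0,0,9],0]]';python3 -m creep '[[[0,0,2],0],[[0,0,4],0],[[0,0,4],0]]'
```

```text
clock: 2.32
position: [0.4735, -0.3066, 0.1622]
ee_rot: [0.999, 0.048, -0.0, -0.0]
ft_force: [0.1, 0.7, -0.4]
grip_width: -0.001
grasp_force: 0.0
clock: 2.57
position: [0.4738, -0.3067, 0.1616]
ee_rot: [0.999, 0.048, -0.0, 0.0]
ft_force: [-13.2, 7.6, 29.3]
grip_width: -0.0
grasp_force: 14.6
```

Caddy a is solid: 29 N after a 2 mm press. I'll lift and go to b.

```bash
python3 -m creep '[[[0,0,-20],0],[[0,0,-38],0],[[10,-36,-38],0.07],[[20,-72,-38],0.07],[[30,-108,-38],0.07]]';python3 -m creep '[[[10,-36,0],0],[[20,-72,0],0],[[30,-108,0],0],[[30,-108,15],0],[[30,-108,15],0]]'; python3 - <<'E'
from m import *
from workcell import manip
from scipy.spatial.transform import Rotation as R
o=manip.get_obs();r=R.from_quat(o["ee_rot"])
print(np.round(r.inv().apply(np.array([.513,-.086,.163])-o["position"])*1000,1))
E
```

```text
clock: 2.98
position: [0.4934, -0.1954, 0.1973]
ee_rot: [1.0, 0.012, 0.0, 0.0]
ft_force: [1.3, 0.8, -0.3]
grip_width: -0.001
grasp_force: 0.0
clock: 3.4
position: [0.5202, -0.0848, 0.1803]
ee_rot: [1.0, 0.015, -0.001, -0.0]
ft_force: [-1.3, -0.7, -1.3]
grip_width: 0.001
grasp_force: 0.0
[-7.2  1.  17.3]
```

```bash
python3 -m creep '[[[-7,1,6],0],[[-7,1,13],0],[[-7,1,16],0],[[-7,1,18],0],[[-7,1,18],0]]';python3 -m creep '[[[0,0,1],0],[[0,0,2],0],[[0,0,2],0]]'
```

```text
clock: 3.82
position: [0.5133, -0.0894, 0.1635]
ee_rot: [1.0, 0.012, -0.0, 0.0]
ft_force: [-0.0, -0.1, 0.1]
grip_width: 0.0
grasp_force: 0.0
clock: 4.07
position: [0.5137, -0.0889, 0.1619]
ee_rot: [1.0, 0.013, 0.0, 0.0]
ft_force: [-0.2, -0.3, -0.9]
grip_width: -0.002
grasp_force: 0.0
```

```bash
python3 -m creep '[[[0,0,1],0],[[0,0,2],0],[[0,0,2],0]]'
```

```text
clock: 4.32
position: [0.5136, -0.0888, 0.1598]
ee_rot: [1.0, 0.013, 0.0, 0.0]
ft_force: [0.4, -0.2, 0.0]
grip_width: 0.006
grasp_force: 0.2
```

```bash
python3 -m creep '[[[0,0,1],0],[[0,0,2],0],[[0,0,2],0]]';
```

```text
clock: 4.57
position: [0.5136, -0.0887, 0.1577]
ee_rot: [1.0, 0.013, 0.0, 0.0]
ft_force: [0.8, -0.2, 0.5]
grip_width: 0.003
grasp_force: 0.3
```

```bash
python3 -m creep '[[[0,0,1],0],[[0,0,2],0],[[0,0,3],0],[[0,0,3],0]]'; python3 - <<'E'
from m import *
from workcell import camera
c=camera("top");W=world(c);g=c["pixels"].astype(int)
cv2.imwrite("pics/t2.png",cv2.resize(c["pixels"][150:310,180:500,::-1],None,fx=2.5,fy=2.5))
for n,x,y,t in(("d",580,290.5,-.187),("c",525.6,88.1,-.028),("b",555,-85,.028),("a",515.6,-302.2,.1)):
    q=(W[...,:2]*1000-[x,y])@np.array([[np.cos(t),-np.sin(t)],[np.sin(t),np.cos(t)]])
    m=(abs(q[...,0])<55)&(abs(q[...,1])<45)&(W[...,2]<.12)&(W[...,2]>.05)
    f=m&(q[...,0]>20); print(n,"far z",np.median(W[f][:,2]).round(4),"near z",np.median(W[m&(q[...,0]<-20)][:,2]).round(4),m.sum())
E
```

```text
clock: 4.9
position: [0.5136, -0.0887, 0.1547]
ee_rot: [1.0, 0.013, 0.0, 0.0]
ft_force: [0.4, -0.4, 0.7]
grip_width: -0.0
grasp_force: 0.6
d far z 0.09 near z 0.0903 1509
c far z 0.09 near z 0.0903 1526
b far z 0.1 near z 0.0845 570
a far z 0.091 near z 0.0898 1551
```

View pics/t2.png

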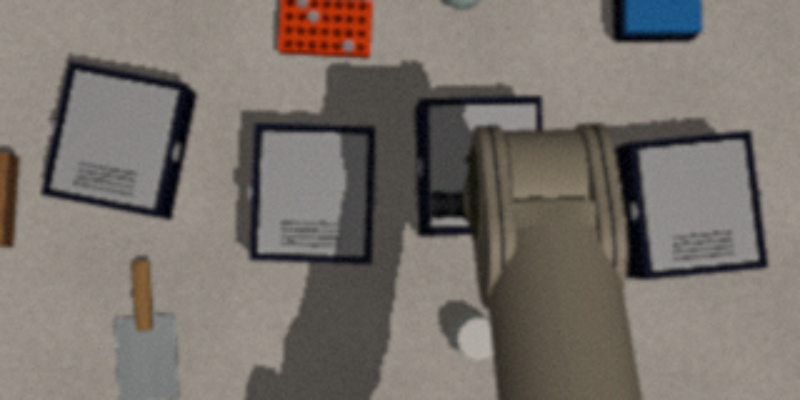

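b is the one that rocks: its far half is up at z=0.100 and its near half has sunk, while the other three are level. The caddies are where they were. Now I'll push b open.

```bash
python3 -m creep '[[[0,0,4],0],[[0,0,8],0],[[0,0,12],0],[[0,0,15],0],[[0,0,15],0]]';python3 -m creep '[[[0,0,2],0],[[0,0,4],0],[[0,0,4],0],[[0,0,4],0]]'
```

```text
clock: 5.37
position: [0.5132, -0.0887, 0.139]
ee_rot: [1.0, 0.013, -0.001, -0.0]
ft_force: [-0.3, 0.3, 2.1]
grip_width: 0.001
grasp_force: 1.4
clock: 5.7
position: [0.5134, -0.0887, 0.1357]
ee_rot: [1.0, 0.013, -0.0, 0.0]
ft_force: [-1.2, -0.0, 3.0]
grip_width: -0.006
grasp_force: 1.5
```

```bash
python3 -m creep '[[[0,0,1],0],[[0,0,2],0],[[0,0,2],0],[[0,0,2],0]]'; python3 - <<'E'
from m import *
from workcell import camera
c=camera("side");W=world(c)
cv2.imwrite("pics/s3.png",cv2.resize(c["pixels"][120:280,200:460,::-1],None,fx=3,fy=3))
x,y,t=555,-85,.028
q=(W[...,:2]*1000-[x,y])@np.array([[np.cos(t),-np.sin(t)],[np.sin(t),np.cos(t)]])
m=(q[...,0]>10)&(q[...,0]<55)&(abs(q[...,1])<48)&(W[...,2]<.15)&(W[...,2]>.093)
print(m.sum(),np.degrees(0)+np.arctan(np.polyfit(q[m][:,0],W[m][:,2]*1000,1)[0]))
E
```

```text
clock: 6.03
position: [0.5135, -0.0887, 0.1338]
ee_rot: [1.0, 0.013, -0.0, 0.0]
ft_force: [-0.2, -0.5, 3.7]
grip_width: 0.002
grasp_force: 1.6
259 0.6722358039245906
```

View pics/s3.png

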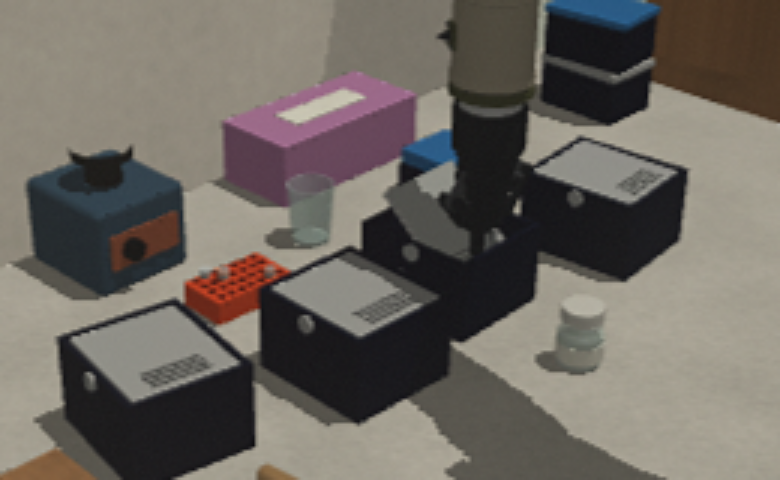

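The picture shows b's lid well tilted (about 0.67 rad, at (430,210)) and held by the fingertips. The caddy hasn't moved. I'll press on to the stop.

```bash
python3 -m creep '[[[0,0,1],0],[[0,0,2],0],[[0,0,2],0],[[0,0,2],0]]'
```

```text
clock: 6.42
position: [0.5137, -0.0888, 0.132]
ee_rot: [1.0, 0.013, 0.0, 0.0]
ft_force: [0.1, 0.3, 6.0]
grip_width: -0.001
grasp_force: 2.5
```

```bash
python3 -m creep '[[[0,0,0],0],[[0,0,0],0],[[0,0,0],0],[[0,0,0],0],[[0,0,0],0]]'; python3 - <<'E'
from m import *
from workcell import camera,manip
c=camera("side");W=world(c)
x,y,t=555,-85,.028
q=(W[...,:2]*1000-[x,y])@np.array([[np.cos(t),-np.sin(t)],[np.sin(t),np.cos(t)]])
m=(q[...,0]>10)&(q[...,0]<55)&(abs(q[...,1])<48)&(W[...,2]<.15)&(W[...,2]>.093)
a=np.arctan(np.polyfit(q[m][:,0],W[m][:,2]*1000,1)[0]);print(m.sum(),a)
if a>.62: print(manip.hand_in())
E
```

```text
clock: 6.83
position: [0.5137, -0.0888, 0.132]
ee_rot: [1.0, 0.013, 0.0, 0.0]
ft_force: [-1.1, 0.4, 6.2]
grip_width: 0.004
grasp_force: 2.5
253 0.7022565583668503
the job is handed in; nothing more can be done
None
```

The rocking lid is on caddy_b; I handed in with the fingertips holding it open at about 0.70 rad with 6 N. Caddy_a was solid, I never pressed c or d once b rocked, and the other caddies looked unmoved.

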